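# Slide the power supply home between the terminal blocks

## Robot

A 6-joint arm with a two-finger parallel gripper is mounted at the origin on the work surface. World frame = base frame: x ahead of the robot, y to its left, z up, the work surface at z = 0. Lengths are in m, angles in rad, forces in N, time in s.
With the tool pointing down it reaches from about 0.35 to 0.975 m from the base axis. Payload 4.9 kg.
Tool frame: the origin (TCP) lies at the very end of the fingers, on their centre line; the grasp point (between the pads) lies 19 mm behind it (ctrl.grasp_offset is the distance from the TCP to the grasp point, in m); y points along the fingers, z is the direction in which the jaws open and shut, and the axes are right-handed (so a half turn about y gives the same grasp; the last joint's range is limited). The gripper opens to 85 mm and grips with 20 to 120 N. Pads are 22 mm wide; open, the fingers measure 114 mm over their backs; the gripper's body (76 mm by 85 mm) begins 54 mm behind the grasp point. The pads swing forward as they close: fully open they stand 13 mm farther back than shut.
Start: joints at [1.186, 0.053, 1.613, -0, 1.476, -0.119], TCP at [0.164, 0.603, 0.231] pointing down, gripper open.
Joint ranges: [-3.01, 3.01], [-1.01, 2.22], [0.06, 2.58], [-1.02, 4.17], [0.09, 2.62], [-3.14, 3.14]. Speed limits (rad/s): [2.57, 2.57, 3.14, 3.14, 3.14, 3.14].

## Interface

Orientations are given as a rotation vector (axis times angle).
In Python, from station import ctrl, eyes, finish_job, find_in, regions_of, pinpoint gives the robot as it stands.
- The arm moves only by the tool play_rows, never from a script. Its argument "moves" is a list of rows, each an object of numbers: "x", "y", "z": the shift along the world's x, y, z in cm; "turn": the turn about the world's z in degrees; "jaw": the finger opening in cm, from 0 to 8.54. A call has 1 to 8 rows; each row shifts and turns the commanded pose from where the row before left it; what a row does not reach is not made up. A row lasts 1/12 s, in which the tool goes at most 41.7 mm and 7.16 degrees, less where a joint would pass 70% of its speed; a pose out of reach is approached as far as the arm can. A call is refused whole if a number of a shift passes 4.17 or a number of a turn 7.16, either way. A call with a gripper value outside its range is refused whole. The fingers move at their own pace and stop on an object; "squeeze" is the grip in N (left out, the last holds). Time passes only in rows, so rows that do not move let the fingers close. It gives the time, the measured TCP pose, the force and the opening at its end, in the units of the state.
- ctrl.get_obs(): the state, without advancing time (a new reading comes with each control period).
- eyes.get_image(name): name is "side" or "top" or "wrist"; returns a dict with "img" (400x640x3 uint8, red, green, blue), "camera_matrix" (3x3 intrinsics, pixels), "cam_to_world" (4x4, takes a point from camera to world coordinates). Camera axes: x right, y up, looking along -z (the intrinsics and any distortion apply to the point x, -y, -z); pixel columns grow to the right and rows downward; lengths in m; the calibration is good to about 2 mm. The wrist camera is an equidistant fisheye: a pixel r from the principal point sees the ray r / f radians off the axis. A picture is of the moment at which its call begins. There is no depth.
- finish_job(): hands the job in, once; it reports no verdict.
Trained networks look in the newest picture that a camera, given by its name, has taken for a name from the list of things; names that differ only in an ending like _2 or _b are one class to them, and where a whole thing is asked for, a point or a joint stands for the part that bears it (a point fixed in the world has none). Each returns a list of dicts, best first, with "score" (0 to 1); they miss things now and then, are a little off and sometimes report something else, mostly with a low value. They report only what shows in the picture. A call takes as long as a camera call. They do not tell look-alikes from the thing itself.
- find_in(camera, query): "point" ([column, row] in pixels, amid what is visible of it).
- regions_of(camera, query): "pixels" (400x640 bool, what is visible of it) and "point" ([column, row] in pixels, amid what is visible of it).
- pinpoint(camera, query): "point" ([column, row] in pixels: a listed point, or the origin of a listed thing).
The state is a dict: "t": time; "q": joint angles; "dq": joint speeds; "effort": joint torques, N m; "tool_pos": TCP position; "tool_rot": TCP orientation; "contact_force": force on the tool from outside, world axes, zero at the start; "wrist_torque": the same for the moment, N m; "opening": finger opening in m.
Only numpy, scipy, OpenCV 4.12 (cv2) and the standard library are available. Lean on these libraries where they do the work, as an engineer would, in place of code of your own. Each camera call takes 0.05 s, during which the arm holds its last target.

## Task

Push the loose metal power supply along the mounting plate, with the fingertips only, straight through the gap between the two fixed black terminal blocks, until it stands square against the far wiring duct, directly behind the gap. Do not lift, tip or carry it, do not take it round or over the blocks, and leave the other things alone; finish with the hand clear of everything.

Things in the scene. Friction and masses are not known exactly. Their poses are not given: they have to be found in the camera images.
- supply_center (a point): Loose power supply: bare metal box with vent slots and a terminal strip on top, 70 long (its x) x 54 wide (y) x 50 mm high, upright corners rounded 4 mm, 0.25 to 0.5 kg. It stands on the mounting plate nearer the robot than the terminal blocks, unfixed, and slides under a push of 1 to 4 N. This point is its very centre, 25 mm above the plate; z up.
- gap (a point): Middle of the gap between the two fixed black terminal blocks, at the plate's top face. x points straight through the gap, away from the robot to the far duct; y left, z up. Each block is 45 mm through (x), 60 mm wide (y), 40 mm high, upright corners rounded 6 mm; the clear gap is 60 mm wide, 30 mm either side of this point. The blocks do not move.
- duct_face (a point): Middle of the foot of the near face of the far wiring duct (grey slotted trunking along y, 40 mm high, 480 mm long, fixed), at the plate's top face. x points away from the robot at right angles to that face, parallel to the gap's x; y left, z up.
- panel: White mounting plate lying fixed on the table, 400 (x) x 500 (y) x 10 mm. Origin: centre of its underside. It carries three wiring ducts 40 mm wide and high: the far one across it, and two along x with their middles 220 mm left and right of the centre, from x -85 to 125 mm. x points away from the robot, parallel to the gap's x.
- relay: Bystander, to be left alone: small loose relay, 55 x 28 x 45 mm, standing on the plate behind the left terminal block. Its origin is at its underside's centre.
- breaker: Bystander, to be left alone: slim loose circuit breaker, 60 x 18 x 45 mm, standing on the plate behind the right terminal block. Its origin is at its underside's centre.
- transformer: Bystander, to be left alone: small loose steel transformer, 50 x 36 x 40 mm, standing on the plate to the right of the right terminal block. Its origin is at its underside's centre.
- screwdriver: Bystander, to be left alone: screwdriver, 160 mm long, lying along the near edge of the plate, at its left. Its origin lies about midway along it; the handle is its -x end, pointing left.
- tape_roll: Bystander, to be left alone: flat roll of tape, 90 mm across, 20 mm high, on the table left of the plate. Its origin is at its underside's centre.
- carton: Bystander, to be left alone: small carton, 90 x 120 x 60 mm, on the table right of the plate. Its origin is at its underside's centre.
- screw_cup: Bystander, to be left alone: open plastic cup, 80 mm across, 60 mm high, on the table right of the plate. Its origin is at its underside's centre.
Mind the look-alikes: they are no part of the job. What is shaped like the part that bears supply_center but green is not meant.

How it is judged:
On the way:
1. the power supply stands in the gap between the two terminal blocks (x of supply_center in the frame of gap between -0.03 and 0.03 m and y of supply_center in the frame of gap between -0.008 and 0.008 m), for 0.05 s.
At the end, for the whole second after the job is handed in: the power supply stands upright on the plate beyond the gap, its far end within 4 mm of the far duct's face, square to it within 0.07 rad, and within 15 mm of the gap's centre line (x of supply_center in the frame of duct_face above -0.039 m and y of supply_center in the frame of gap between -0.015 and 0.015 m and angle between the x axis of supply_center and the x axis of duct_face, either way round below 0.07 rad and angle between supply_center's own z axis and vertical below 0.05 rad and z of supply_center in the frame of duct_face below 0.03 m); the robot touches nothing.
It fails at once if the power supply is lifted more than 8 mm off the plate (z of supply_center in the frame of duct_face above 0.033 m).
It fails at once if the power supply is tipped by more than 0.25 rad (angle between supply_center's own z axis and vertical above 0.25 rad).
It fails at once if a bystander is moved more than 15 mm (distance of any of relay, breaker, transformer, screwdriver, tape_roll, carton, screw_cup from where it was at the start of the episode above 0.015 m).
It also fails if it takes over 61 s, if anything falls off the work surface, if the arm or the gripper's body presses on something with over 40 N, if the wrist force passes 120 N, or if a joint passes its speed limit or range.

## Working session

There is one attempt and no reset: what is moved stays moved. The work goes in short steps, Python scripts to look and compute and a tool call to move; the robot and the scene stay as the last step left them, time stands still between calls to the robot, and variables do not carry over. Pictures are saved under pics/ and viewed, and the job is handed in when it is done.

Besides the shell and the picture viewer there is one more tool, called after ">>>" in YAML: its name, and indented under it one key for each argument. play_rows: Moves the arm, as the interface text tells. Its arguments: {"type":"object","properties":{"moves":{"type":"array"},"squeeze":{"type":"number"}},"required":["moves"]}

```bash
mkdir -p pics; ls; python3 - <<'E'
from station import ctrl, eyes, find_in, regions_of, pinpoint
import cv2,numpy as np
print(ctrl.get_obs())
for c in ["top","side"]:
    d=eyes.get_image(c); cv2.imwrite(f"pics/{c}0.png",d["img"][:,:,::-1])
    print(c,d["camera_matrix"],d["cam_to_world"])
    for q in ["supply_center","gap","duct_face","panel","relay","breaker"]:
        print(q,[(np.round(r["point"],1),round(r["score"],2)) for r in pinpoint(c,q)[:3]])
E
```

```text
pics
{'t': 0.0, 'q': array([ 1.18600081e+00,  5.33765751e-02,  1.61429166e+00,  2.32235689e-05,
        1.47600025e+00, -1.18986610e-01]), 'dq': array([-0.00091426,  0.00176753, -0.00026227,  0.00262707, -0.00246851,
       -0.00020932]), 'effort': array([-1.75997920e-03, -3.93678439e+01, -3.70177102e+01, -8.49719117e-05,
        7.02552090e-03, -1.70746421e-05]), 'tool_pos': array([0.16393145, 0.60247407, 0.23005219]), 'tool_rot': array([-1.56271327,  0.20913889, -0.20828876]), 'contact_force': array([-0.27991283, -1.16019798,  0.15305491]), 'wrist_torque': array([-0.1048389 , -0.00910204,  0.01709685]), 'opening': 0.08569339032113674}
top [[440.30410786   0.         318.13290973]
 [  0.         440.30410786 201.82643134]
 [  0.           0.           1.        ]] [[-2.20359213e-04  9.91526253e-01 -1.29906274e-01  3.19500501e-01]
 [-9.99637867e-01 -3.71403978e-03 -2.66522041e-02 -3.24553563e-02]
 [-2.69088371e-02  1.29853358e-01  9.91168008e-01  1.39165598e+00]
 [ 0.00000000e+00  0.00000000e+00  0.00000000e+00  1.00000000e+00]]
supply_center [(array([292.9, 207.3]), 0.86), (array([2
[... 274 characters left out ...]

side [[464.92701452   0.         317.18534567]
 [  0.         464.92701452 203.96494142]
 [  0.           0.           1.        ]] [[ 0.99397879  0.04943567 -0.09778687  0.35253306]
 [-0.10881454  0.55014506 -0.82794916 -1.19397839]
 [ 0.01286674  0.83360454  0.55221184  0.82560118]
 [ 0.          0.          0.          1.        ]]
supply_center [(array([309.9, 189.2]), 0.95), (array([251.2, 163.1]), 0.64), (array([288.7, 178.2]), 0.18)]
gap [(array([293.3, 146. ]), 0.7), (array([346.1, 205.3]), 0.66)]
duct_face [(array([379.1, 204.8]), 0.86)]
panel [(array([340.2, 208.9]), 0.63)]
relay [(array([292.2, 146. ]), 0.71), (array([361.8, 184.9]), 0.61)]
breaker [(array([363.9, 230.7]), 0.82)]
```

View pics/top0.png

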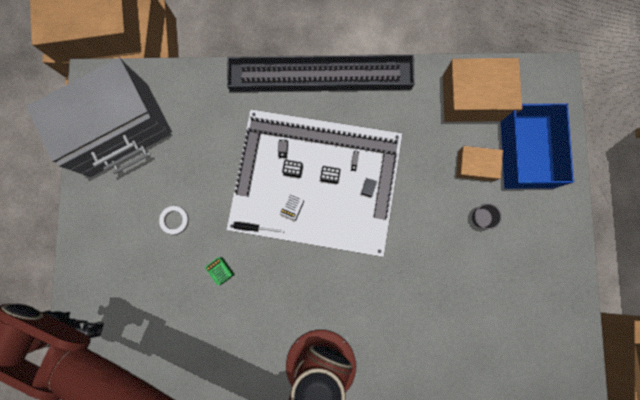

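View pics/side0.png

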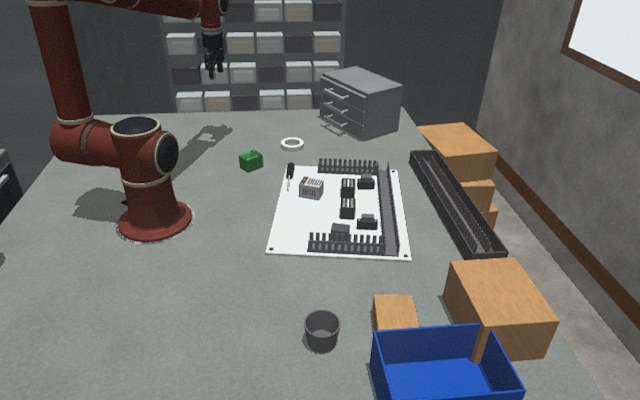

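```bash
cat > h.py <<'E'
from station import ctrl, eyes, find_in, regions_of, pinpoint
import cv2,numpy as np
def ray(d,uv):
    K=d["camera_matrix"];T=d["cam_to_world"]
    p=np.linalg.inv(K)@np.array([uv[0],uv[1],1.]); v=T[:3,:3]@np.array([p[0],-p[1],-1]); return T[:3,3],v
def atz(d,uv,z):
    o,v=ray(d,uv); return o+v*(z-o[2])/v[2]
def proj(d,P):
    T=d["cam_to_world"];c=T[:3,:3].T@(np.asarray(P,float)-T[:3,3]);K=d["camera_matrix"]
    return np.array([K[0,2]+K[0,0]*c[0]/-c[2],K[1,2]+K[1,1]*c[1]/c[2]])
E
python3 - <<'E'
from h import *
for c in ["top","side"]:
    d=eyes.get_image(c)
    im=cv2.resize(d["img"][100:300,160:480] if c=="top" else d["img"][110:300,190:490],None,fx=2.5,fy=2.5,interpolation=cv2.INTER_CUBIC)
    cv2.imwrite(f"pics/{c}1.png",im[:,:,::-1])
    for q,z in [("supply_center",.035),("gap",.01),("duct_face",.01),("panel",0),("relay",.01),("breaker",.01),("transformer",.01),("screwdriver",.02)]:
        print(c,q,[(np.round(atz(d,r["point"],z),3),round(r["score"],2)) for r in pinpoint(c,q)[:3]])
E
```

```text
top supply_center [(array([0.285, 0.306, 0.035]), 0.57), (array([0.488, 0.083, 0.035]), 0.56)]
top gap [(array([0.602, 0.023, 0.01 ]), 0.64)]
top duct_face [(array([0.698, 0.002, 0.01 ]), 0.55), (array([ 0.609, -0.482,  0.01 ]), 0.29)]
top panel [(array([0.582, 0.025, 0.   ]), 0.83)]
top relay [(array([0.666, 0.12 , 0.01 ]), 0.48)]
top breaker [(array([ 0.62 , -0.105,  0.01 ]), 0.53)]
top transformer [(array([ 0.542, -0.154,  0.01 ]), 0.6)]
top screwdriver [(array([0.419, 0.193, 0.02 ]), 0.81)]
side supply_center [(array([0.288, 0.302, 0.035]), 0.88), (array([0.484, 0.075, 0.035]), 0.62), (array([0.643, 0.071, 0.035]), 0.3)]
side gap [(array([0.596, 0.034, 0.01 ]), 0.7), (array([0.433, 0.434, 0.01 ]), 0.65)]
side duct_face [(array([ 0.687, -0.011,  0.01 ]), 0.61), (array([0.408, 0.2  , 0.01 ]), 0.25)]
side panel [(array([0.566, 0.01 , 0.   ]), 0.89)]
side relay [(array([0.657, 0.12 , 0.01 ]), 0.82)]
side breaker [(array([ 0.614, -0.12 ,  0.01 ]), 0.58), (array([0.659, 0.135, 0.01 ]), 0.18)]
side transformer [(array([ 0.534, -0.159,  0.01 ]), 0.5), (array([ 0.452, -0.516,  0.01 ]), 0.33)]
side screwdriver [(array([0.417, 0.174, 0.02 ]), 0.64)]
```

View pics/top1.png

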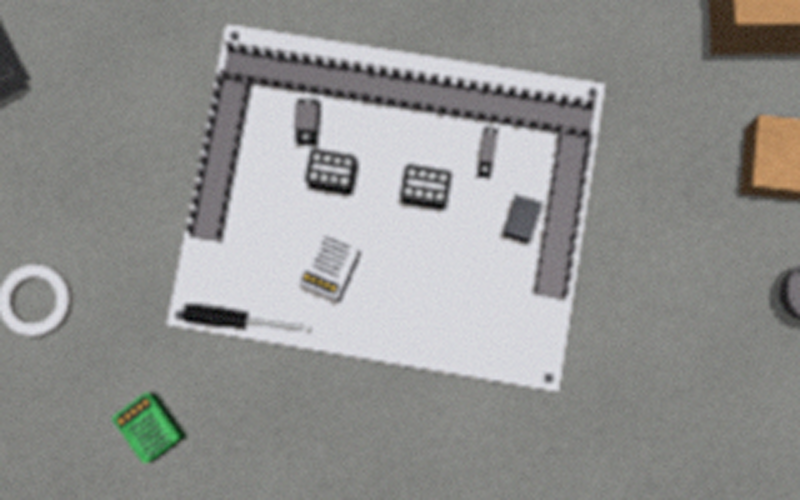

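View pics/side1.png

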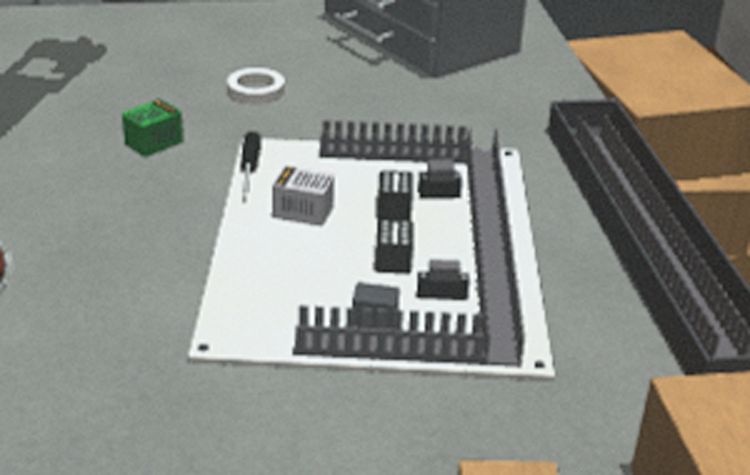

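Candidates for the supply in the top picture: metal box at (293,207) on the plate, and green box at (220,268) on the table. The metal one is meant: bare metal, on the plate, and nearer the robot than the blocks. The green one is the look-alike, and the enlarged crops confirm this. Next I refine the poses.

```bash
python3 - <<'E'
from h import *
from scipy.spatial.transform import Rotation as R
d=eyes.get_image("top")
m=regions_of("top","panel")[0]["pixels"].astype(np.uint8)
hull=cv2.convexHull(cv2.findContours(m,0,1)[0][0] if 0 else np.argwhere(m)[:,::-1].astype(np.int32).copy())
pts=np.array([atz(d,p[0],.01)[:2] for p in hull]).astype(np.float32)
print("panel rect",cv2.minAreaRect(pts))
for r in regions_of("top","supply_center"):
    mm=r["pixels"]; print(r["point"],mm.sum())
    p=np.array([atz(d,p,.05)[:2] for p in np.argwhere(mm)[:,::-1]]).astype(np.float32); print(cv2.minAreaRect(p))
o=ctrl.get_obs();print(R.from_rotvec(o["tool_rot"]).as_matrix().round(3))
d=eyes.get_image("wrist");print(d["camera_matrix"],d["cam_to_world"].round(3));cv2.imwrite("pics/w0.png",d["img"][:,:,::-1])
for uv in [(284,232),(268,231),(262,219)]:print(atz(eyes.get_image("top"),uv,.02).round(3))
E
```

```text
panel rect ((0.5680210590362549, 0.014725148677825928), (0.5060539841651917, 0.4059804677963257), 80.25432586669922)
[291.2, 205.5] 431
((0.4828244149684906, 0.0839533656835556), (0.059525132179260254, 0.07222601026296616), 68.09329986572266)
[[ 0.965  0.     0.263]
 [-0.263  0.     0.965]
 [ 0.    -1.     0.   ]]
[[309.70691629   0.         321.2902466 ]
 [  0.         309.70691629 202.739137  ]
 [  0.           0.           1.        ]] [[ 0.261 -0.916 -0.303  0.087]
 [ 0.965  0.248  0.083  0.624]
 [-0.001 -0.314  0.949  0.374]
 [ 0.     0.     0.     1.   ]]
[0.405 0.111 0.02 ]
[0.408 0.161 0.02 ]
[0.446 0.181 0.02 ]
```

>>> play_rows:
  moves:
    - {"x": 1.8,"y": -3.6,"turn": 5.4}
    - {"x": 1.8,"y": -3.6}
    - {"x": 1.8,"y": -3.6}
    - {"x": 1.8,"y": -3.6}
    - {"x": 1.8,"y": -3.6}
    - {"x": 1.8,"y": -3.6}
    - {"x": 1.8,"y": -3.6}
    - {"x": 1.8,"y": -3.6}

```text
invalid input
```

>>> play_rows:
  moves:
    - {"x": 1.8,"y": -3.6}
    - {"x": 1.8,"y": -3.6}
    - {"x": 1.8,"y": -3.6}
    - {"x": 1.8,"y": -3.6}
    - {"x": 1.8,"y": -3.6}
    - {"x": 1.8,"y": -3.6}
    - {"x": 1.8,"y": -3.6}
    - {"x": 0,"y": 0}

```text
invalid input
```

>>> play_rows:
  moves:
    - {"x": 0,"y": 0}
    - {"x": 0,"y": 0}

```text
invalid input
```

```bash
cat >> h.py <<'E'
def wray(d,uv):
    K=d["camera_matrix"];T=d["cam_to_world"]
    q=np.array([(uv[0]-K[0,2])/K[0,0],(uv[1]-K[1,2])/K[1,1]]);r=np.hypot(*q)
    s=np.sin(r)/r if r>1e-9 else 1.
    return T[:3,3],T[:3,:3]@np.array([q[0]*s,-q[1]*s,-np.cos(r)])
def watz(d,uv,z):
    o,v=wray(d,uv); return o+v*(z-o[2])/v[2]
def wproj(d,P):
    T=d["cam_to_world"];K=d["camera_matrix"];c=T[:3,:3].T@(np.asarray(P,float)-T[:3,3])
    a=np.array([c[0],-c[1]]);n=np.hypot(*a);th=np.arctan2(n,-c[2]);a=a/n*th*K[0,0];return a+K[:2,2]
def rect(d,x0,x1,y0,y1,z,s):
    "rectified top view at height z; col grows +x? rows: -x, cols: -y ; s px per m"
    h=int((x1-x0)*s);w=int((y1-y0)*s)
    mx=np.zeros((h,w),np.float32);my=mx.copy()
    X=x1-(np.arange(h)+.5)/s;Y=y1-(np.arange(w)+.5)/s
    XX,YY=np.meshgrid(X,Y,indexing="ij")
    T=d["cam_to_world"];K=d["camera_matrix"]
    P=np.stack([XX,YY,np.full_like(XX,z)],-1)-T[:3,3];c=P@T[:3,:3]
    a=c[...,0];b=-c[...,1];n=np.hypot(a,b)+1e-12;th=np.arctan2(n,-c[...,2])
    return cv2.remap(d["img"],(a/n*th*K[0,0]+K[0,2]).astype(np.float32),(b/n*th*K[1,1]+K[1,2]).astype(np.float32),cv2.INTER_CUBIC)
E
python3 - <<'E'
from h import *
o=ctrl.get_obs();print(o["t"],o["tool_pos"],o["contact_force"])
d=eyes.get_image("wrist");cv2.imwrite("pics/w1.png",d["img"][:,:,::-1])
for q,z in [("supply_center",.035),("gap",.01),("duct_face",.01),("panel",0),("relay",.01),("breaker",.01)]:
    print(q,[(np.round(r["point"]),np.round(watz(d,r["point"],z),4),round(r["score"],2)) for r in pinpoint("wrist",q)[:3]])
cv2.imwrite("pics/r1.png",rect(d,.38,.76,-.25,.25,.01,1500)[:,:,::-1])
E
```

```text
1.95 [0.16417759 0.60303774 0.2312904 ] [ 0.23741427 -0.14810483 -0.28704368]
supply_center [(array([163., 300.]), array([0.281, 0.326, 0.035]), 0.93)]
gap []
duct_face []
panel []
relay []
breaker []
```

View pics/w1.png

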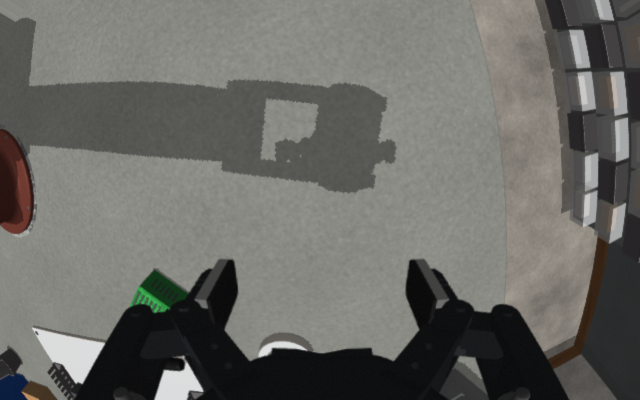

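View pics/r1.png

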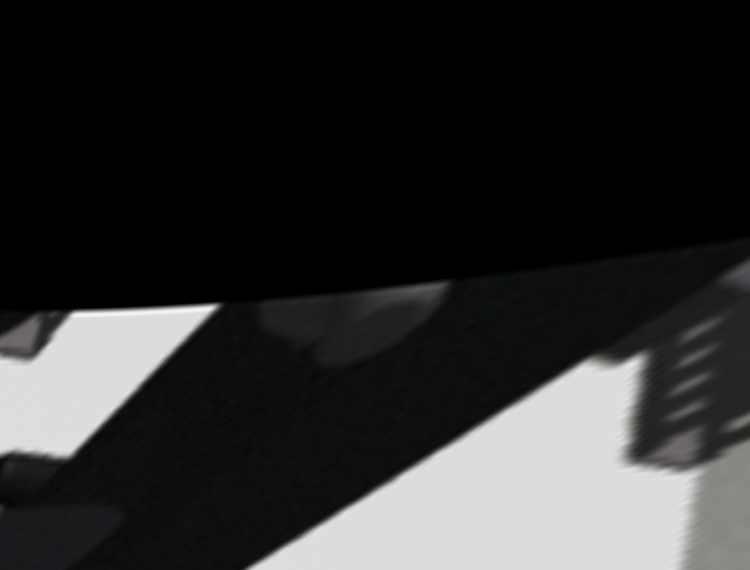

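>>> play_rows:
  moves:
    - {"x": 3.0,"y": -2.8,"z": 0,"turn": 5.4,"jaw": 8.5}

```text
t: 2.38
tool_pos: [0.1909, 0.5775, 0.2312]
tool_rot: [-1.565, 0.131, -0.127]
contact_force: [0.8, -1.3, -0.3]
opening: 0.085
```

>>> play_rows:
  moves:
    - {"x": 2.7,"y": -2.9,"z": 0.4,"turn": 0,"jaw": 8.5}
    - {"x": 2.7,"y": -2.9,"z": 0.4,"turn": 0,"jaw": 8.5}
    - {"x": 2.7,"y": -2.9,"z": 0.4,"turn": 0,"jaw": 8.5}
    - {"x": 2.7,"y": -2.9,"z": 0.4,"turn": 0,"jaw": 8.5}
    - {"x": 2.7,"y": -2.9,"z": 0.4,"turn": 0,"jaw": 8.5}
    - {"x": 2.7,"y": -2.9,"z": 0.4,"turn": 0,"jaw": 8.5}
    - {"x": 2.7,"y": -2.9,"z": 0.4,"turn": 0,"jaw": 8.5}
    - {"x": 2.7,"y": -2.9,"z": 0.4,"turn": 0,"jaw": 8.5}

```text
t: 3.05
tool_pos: [0.4111, 0.3415, 0.2638]
tool_rot: [-1.566, 0.134, -0.135]
contact_force: [0.3, 0.5, -0.6]
opening: 0.085
```

>>> play_rows:
  moves:
    - {"x": 2.7,"y": -2.9,"z": 0.4,"turn": 0,"jaw": 8.5}
    - {"x": 2.7,"y": -2.9,"z": 0.4,"turn": 0,"jaw": 8.5}
    - {"x": 2.7,"y": -2.9,"z": 0.4,"turn": 0,"jaw": 8.5}
    - {"x": 2.7,"y": -2.9,"z": 0.4,"turn": 0,"jaw": 8.5}
    - {"x": 2.7,"y": -2.9,"z": 0.4,"turn": 0,"jaw": 8.5}
    - {"x": 2.7,"y": -2.9,"z": 0.4,"turn": 0,"jaw": 8.5}
    - {"x": 2.7,"y": -2.9,"z": 0.4,"turn": 0,"jaw": 8.5}
    - {"x": 2.7,"y": -2.9,"z": 0.4,"turn": 0,"jaw": 8.5}

```text
t: 3.72
tool_pos: [0.6273, 0.1093, 0.2956]
tool_rot: [-1.566, 0.135, -0.135]
contact_force: [0.0, 0.3, -0.0]
opening: 0.085
```

>>> play_rows:
  moves:
    - {"x": 2.7,"y": -2.9,"z": 0.4,"turn": 0,"jaw": 8.5}
    - {"x": 2.7,"y": -2.9,"z": 0.4,"turn": 0,"jaw": 8.5}
    - {"x": 2.0,"y": -2.0,"z": 0,"turn": 0,"jaw": 8.5}
    - {"x": 0,"y": 0,"z": 0,"turn": 0,"jaw": 8.5}
    - {"x": 0,"y": 0,"z": 0,"turn": 0,"jaw": 8.5}
    - {"x": 0,"y": 0,"z": 0,"turn": 0,"jaw": 8.5}

```text
t: 4.22
tool_pos: [0.6998, 0.0334, 0.3029]
tool_rot: [-1.566, 0.135, -0.134]
contact_force: [0.1, -0.5, -1.3]
opening: 0.0849
```

```bash
python3 - <<'E'
from h import *
o=ctrl.get_obs();print(o["t"],o["tool_pos"],o["contact_force"])
d=eyes.get_image("wrist");cv2.imwrite("pics/w2.png",d["img"][:,:,::-1])
np.savez("w2.npz",**d)
for q,z in [("supply_center",.035),("gap",.01),("duct_face",.01),("panel",0),("relay",.01),("breaker",.01)]:
    print(q,[(np.round(r["point"]),np.round(watz(d,r["point"],z),4),round(r["score"],2)) for r in pinpoint("wrist",q)[:3]])
cv2.imwrite("pics/r2.png",rect(d,.38,.76,-.25,.25,.01,1500)[:,:,::-1])
E
```

```text
4.2167 [0.69982663 0.03335327 0.30290777] [ 0.09172449 -0.50533191 -1.29692374]
supply_center []
gap [(array([294.,  74.]), array([0.5722, 0.017 , 0.01  ]), 0.45)]
duct_face [(array([293., 158.]), array([ 0.6891, -0.0056,  0.01  ]), 0.75)]
panel [(array([292.,  74.]), array([0.5703, 0.0139, 0.    ]), 0.85), (array([376., 131.]), array([0.6724, 0.1187, 0.    ]), 0.33), (array([ 55., 174.]), array([ 0.6185, -0.4862,  0.    ]), 0.23)]
relay [(array([378., 130.]), array([0.6704, 0.1201, 0.01  ]), 0.96)]
breaker [(array([216., 130.]), array([ 0.6266, -0.1097,  0.01  ]), 0.58)]
```

View pics/w2.png

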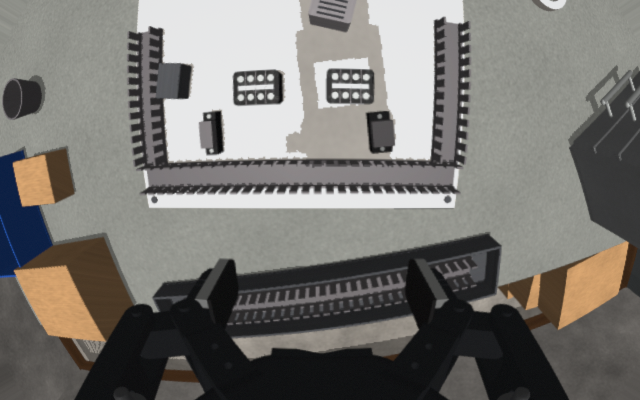

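View pics/r2.png

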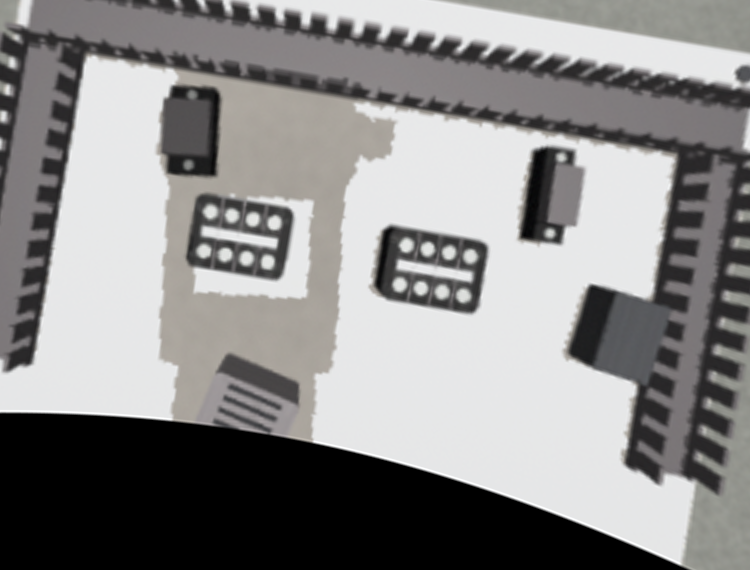

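>>> play_rows:
  moves:
    - {"x": -3.0,"y": 0.3,"z": 0,"turn": 0,"jaw": 5}
    - {"x": -3.0,"y": 0.3,"z": 0,"turn": 0,"jaw": 2.2}
    - {"x": -3.0,"y": 0.3,"z": 0,"turn": 0,"jaw": 2.2}
    - {"x": 0,"y": 0,"z": 0,"turn": 0,"jaw": 2.2}
    - {"x": 0,"y": 0,"z": 0,"turn": 0,"jaw": 2.2}
    - {"x": 0,"y": 0,"z": 0,"turn": 0,"jaw": 2.2}
    - {"x": 0,"y": 0,"z": 0,"turn": 0,"jaw": 2.2}
    - {"x": 0,"y": 0,"z": 0,"turn": 0,"jaw": 2.2}

```text
t: 5.23
tool_pos: [0.6112, 0.0419, 0.3035]
tool_rot: [-1.567, 0.134, -0.135]
contact_force: [0.3, -0.5, 0.4]
opening: 0.0218
```

```bash
python3 - <<'E'
from h import *
o=ctrl.get_obs();print(o["t"],o["tool_pos"],o["contact_force"])
d=eyes.get_image("wrist");cv2.imwrite("pics/w3.png",d["img"][:,:,::-1])
np.savez("w3.npz",**d)
for q,z in [("supply_center",.035),("gap",.01),("duct_face",.01),("panel",0),("relay",.01),("breaker",.01)]:
    print(q,[(np.round(r["point"]),np.round(watz(d,r["point"],z),4),round(r["score"],2)) for r in pinpoint("wrist",q)[:3]])
cv2.imwrite("pics/r3.png",rect(d,.41,.72,-.1,.16,.05,1800)[:,:,::-1])
E
```

```text
5.2333 [0.61115572 0.04190038 0.30353558] [ 0.29670542 -0.50773346  0.35047475]
supply_center [(array([341.,  60.]), array([0.4796, 0.0902, 0.035 ]), 0.62)]
gap []
duct_face [(array([303., 214.]), array([6.872e-01, 3.000e-04, 1.000e-02]), 0.78)]
panel [(array([295., 133.]), array([0.5681, 0.0108, 0.    ]), 0.62)]
relay [(array([381., 189.]), array([0.6682, 0.1216, 0.01  ]), 0.86), (array([ 67., 216.]), array([ 0.6171, -0.4694,  0.01  ]), 0.43)]
breaker [(array([226., 188.]), array([ 0.6279, -0.1076,  0.01  ]), 0.94)]
```

View pics/w3.png

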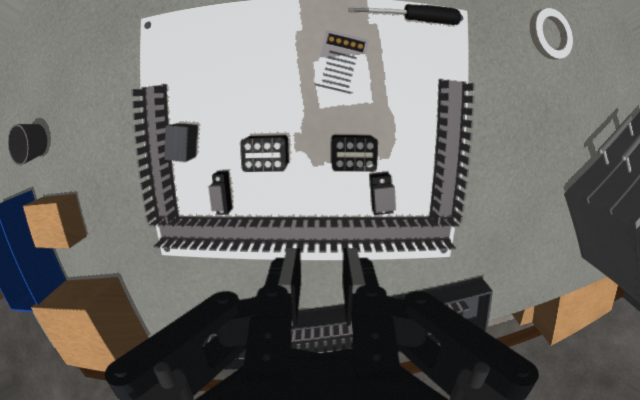

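View pics/r3.png

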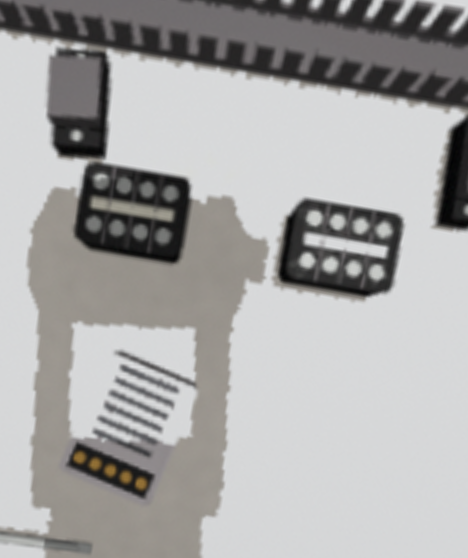

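```bash
cat > fit.py <<'E'
from h import *
from scipy.optimize import least_squares
def rrect(cx,cy,lx,ly,r):
    P=[]
    for sx,sy,a in [(1,1,0),(-1,1,90),(-1,-1,180),(1,-1,270)]:
        for t in np.radians(a+np.arange(0,91,15)): P.append((cx+sx*(lx/2-r)+r*np.cos(t),cy+sy*(ly/2-r)+r*np.sin(t)))
    return np.array(P)
def hullpx(d,P,z0,z1,g,f=wproj):
    c,s=np.cos(g[2]),np.sin(g[2])
    W=[(g[0]+c*x-s*y,g[1]+s*x+c*y,z) for x,y in P for z in (z0,z1)]
    return cv2.convexHull(np.array([f(d,w) for w in W],np.float32))
def contour(d,guess,P,z0,z1,thr,U=8,f=wproj):
    h=hullpx(d,P,z0,z1,guess,f)[:,0]; x0,y0=(h.min(0)-6).astype(int);x1,y1=(h.max(0)+7).astype(int)
    x0=max(x0,0);y0=max(y0,0)
    g=cv2.cvtColor(d["img"],cv2.COLOR_RGB2GRAY)[y0:y1,x0:x1]
    G=cv2.resize(g,None,fx=U,fy=U,interpolation=cv2.INTER_LINEAR)
    m=(G<thr).astype(np.uint8)
    cs=max(cv2.findContours(m,cv2.RETR_EXTERNAL,cv2.CHAIN_APPROX_NONE)[0],key=cv2.contourArea)
    hu=cv2.convexHull(cs)
    q=np.zeros_like(m);cv2.drawContours(q,[hu],-1,1,-1)
    cs=cv2.findContours(q,cv2.RETR_EXTERNAL,cv2.CHAIN_APPROX_NONE)[0][0][::4,0]
    return (cs+.5)/U-.5+[x0,y0]
if __name__=="__main__":
    L=rrect(0,60,.045,.06,.006);L=rrect(0,.06,.045,.06,.006);Rr=rrect(0,-.06,.045,.06,.006)
    for files in (["w2.npz"],["w3.npz"],["w2.npz","w3.npz"]):
      for thr in (80,100):
        ds=[dict(np.load(f)) for f in files];g0=np.array([.592,.012,-.170])
        for it in range(3):
            C=[(d,P,contour(d,g0,P,.01,.05,thr)) for d in ds for P in (L,Rr)]
            def res(g):
                return np.concatenate([[cv2.pointPolygonTest(hullpx(d,P,.01,.05,g),(float(p[0]),float(p[1])),True) for p in c] for d,P,c in C])
            s=least_squares(res,g0,loss="soft_l1",f_scale=.5,diff_step=1e-3,x_scale=[.1,.1,.1]);g0=s.x
        print(files,thr,s.x.round(4),np.degrees(s.x[2]).round(2),"rms px",np.sqrt(np.mean(res(s.x)**2)).round(2))
E
python3 fit.py
```

```text
Still running in the background as job /tmp/bash_jobs.1000/6f4bf73b9c75 (pid 769). You'll get a notice when it ends.
```

```bash
cat /tmp/bash_jobs.1000/6f4bf73b9c75/std*; kill -- -$(cat /tmp/bash_jobs.1000/6f4bf73b9c75/pid); nproc; time python3 -c "
from fit import *
import time
d=dict(np.load('w2.npz'));P=rrect(0,.06,.045,.06,.006);g=[.592,.012,-.17]
t=time.time();h=hullpx(d,P,.01,.05,g);print(time.time()-t,h.reshape(-1,2)[:3])
t=time.time();c=contour(d,g,P,.01,.05,80);print(time.time()-t,len(c))
"
```

```text
4
0.001905202865600586 [[361.8692    73.957855]
 [361.6449    99.553185]
 [361.46948  100.75754 ]]
0.006452083587646484 168
real	0m1.625s
user	0m1.115s
sys	0m0.341s
```

```bash
python3 - <<'E'
s=open('fit.py').read()
s=s.replace("[[cv2.pointPolygonTest(hullpx(d,P,.01,.05,g),(float(p[0]),float(p[1])),True) for p in c] for d,P,c in C]","[ppt(hullpx(d,P,.01,.05,g),c) for d,P,c in C]")
s=s.replace("if __name__","def ppt(h,c): return [cv2.pointPolygonTest(h,(float(p[0]),float(p[1])),True) for p in c]\nif __name__",1)
open('fit.py','w').write(s)
E
timeout 300 python3 fit.py
```

```text
['w2.npz'] 80 [ 0.5938  0.0265 -0.1736] -9.94 rms px 6.43
['w2.npz'] 100 [ 0.5938  0.0276 -0.1713] -9.82 rms px 0.63
['w3.npz'] 80 [ 0.5934  0.0275 -0.17  ] -9.74 rms px 0.58
['w3.npz'] 100 [ 0.5933  0.0275 -0.1714] -9.82 rms px 0.33
['w2.npz', 'w3.npz'] 80 [ 0.5934  0.0271 -0.1699] -9.73 rms px 3.94
['w2.npz', 'w3.npz'] 100 [ 0.5934  0.0276 -0.1715] -9.83 rms px 0.52
```

```bash
python3 - <<'E'
from fit import *
o=ctrl.get_obs();print(o["q"].round(2))
d=dict(np.load("w3.npz"));g=[.5934,.0276,-.1713]
im=cv2.resize(d["img"],None,fx=3,fy=3,interpolation=cv2.INTER_CUBIC)
for P in (rrect(0,.06,.045,.06,.006),rrect(0,-.06,.045,.06,.006)):
    cv2.polylines(im,[np.int32((hullpx(d,P,.01,.05,g)+.5)*3)],True,(255,0,0),1)
S=rrect(0,0,.07,.054,.004)
for yaw,c in ((-22,(0,255,0)),):
    cv2.polylines(im,[np.int32((hullpx(d,S,.0,.05,[.483,.086,np.radians(yaw)])+.5)*3)],True,c,1)
    cv2.polylines(im,[np.int32((hullpx(d,S,.06,.06,[.483,.086,np.radians(yaw)])+.5)*3)],True,c,1)
cv2.polylines(im,[np.int32((np.array([wproj(d,(.5934+.0973*.9854+.1702*t,.0276-.0973*.1702+.9854*t,.01)) for t in (-.2,.2)])+.5)*3)],False,(0,0,255),1)
cv2.imwrite("pics/o3.png",im[40:640,600:1300][:,:,::-1])
E
```

```text
[-0.05 -0.01  1.56  0.    1.59 -1.45]
```

View pics/o3.png

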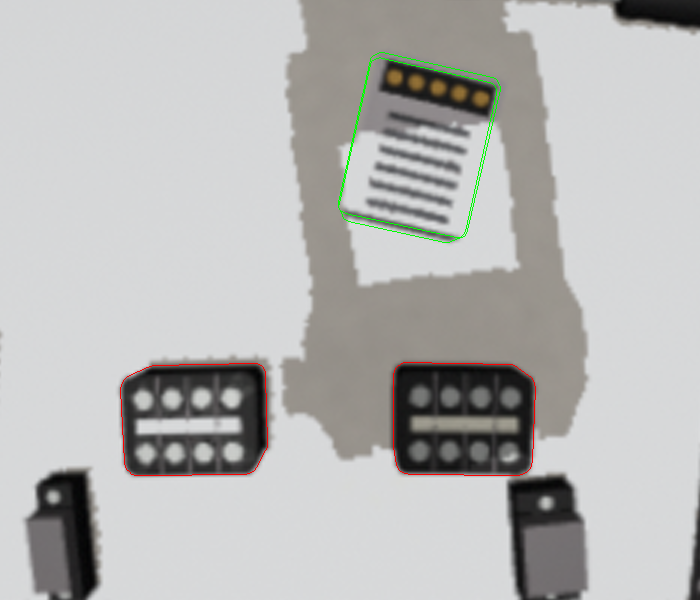

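>>> play_rows:
  moves:
    - {"x": -0.9,"y": 0.8,"z": -1.5,"turn": -7,"jaw": 3.5}
    - {"x": -0.9,"y": 0.8,"z": -1.5,"turn": -7,"jaw": 3.5}
    - {"x": -0.9,"y": 0.8,"z": -1.5,"turn": -7,"jaw": 3.5}
    - {"x": -0.9,"y": 0.8,"z": -1.5,"turn": -7,"jaw": 3.5}
    - {"x": -0.9,"y": 0.8,"z": -1.5,"turn": -7,"jaw": 3.5}
    - {"x": -0.9,"y": 0.8,"z": -1.5,"turn": -7,"jaw": 3.5}
    - {"x": -0.9,"y": 0.8,"z": -1.5,"turn": -7,"jaw": 3.5}
    - {"x": -0.9,"y": 0.8,"z": -1.5,"turn": -7,"jaw": 3.5}

```text
t: 6.25
tool_pos: [0.5378, 0.1064, 0.1827]
tool_rot: [-1.377, 0.898, -0.898]
contact_force: [0.6, -0.1, -0.0]
opening: 0.0352
```

>>> play_rows:
  moves:
    - {"x": -0.9,"y": 0.8,"z": -1.5,"turn": -7,"jaw": 3.5}
    - {"x": -0.9,"y": 0.8,"z": -1.5,"turn": -7,"jaw": 3.5}
    - {"x": -0.9,"y": 0.8,"z": -1.5,"turn": -7,"jaw": 3.5}
    - {"x": -0.9,"y": 0.8,"z": -1.5,"turn": -7,"jaw": 3.5}
    - {"x": -0.9,"y": 0.8,"z": 0,"turn": -6,"jaw": 3.5}
    - {"x": 0,"y": 0,"z": 0,"turn": 0,"jaw": 3.5}
    - {"x": 0,"y": 0,"z": 0,"turn": 0,"jaw": 3.5}

```text
t: 6.83
tool_pos: [0.4933, 0.1462, 0.1235]
tool_rot: [-1.125, 1.331, -1.332]
contact_force: [0.5, 1.0, 0.6]
opening: 0.0348
```

```bash
cat >> h.py <<'E'
G=np.array([.5934,.0276]);A=-.1713;EX=np.array([np.cos(A),np.sin(A)]);EY=np.array([-EX[1],EX[0]])
def st():
    from scipy.spatial.transform import Rotation as R
    o=ctrl.get_obs();p=o["tool_pos"];M=R.from_rotvec(o["tool_rot"]).as_matrix()
    print("t",round(o["t"],2),"tcp",p.round(4),"rel along/lat mm",((p[:2]-G)@EX*1e3).round(1),((p[:2]-G)@EY*1e3).round(1),"toolx yaw rel deg",round(np.degrees(np.arctan2(M[1,0],M[0,0])-A),2),"F",o["contact_force"].round(1),"open",round(o["opening"],4),"q6",round(o["q"][5],2))
E
python3 - <<'E'
from h import *
st()
d=eyes.get_image("wrist");cv2.imwrite("pics/w4.png",d["img"][:,:,::-1])
E
```

```text
t 6.83 tcp [0.4933 0.1462 0.1235] rel along/lat mm -118.8 99.8 toolx yaw rel deg -89.81 F [0.5 1.  0.6] open 0.0348 q6 0.31
```

View pics/w4.png

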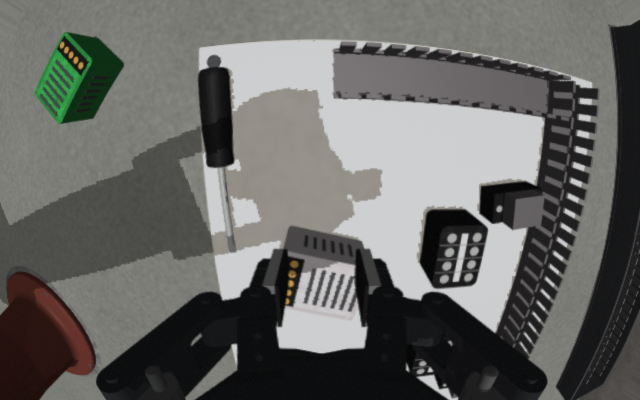

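>>> play_rows:
  moves:
    - {"x": 0,"y": 0,"z": -3,"turn": 0,"jaw": 3.5}
    - {"x": 0,"y": 0,"z": -3,"turn": 0,"jaw": 3.5}
    - {"x": 0,"y": 0,"z": -2.2,"turn": 0,"jaw": 3.5}
    - {"x": 0,"y": 0,"z": -1.3,"turn": 0,"jaw": 3.5}
    - {"x": 0,"y": 0,"z": -0.5,"turn": 0,"jaw": 3.5}
    - {"x": 0,"y": 0,"z": 0,"turn": 0,"jaw": 3.5}
    - {"x": 0,"y": 0,"z": 0,"turn": 0,"jaw": 3.5}

```text
t: 7.47
tool_pos: [0.4945, 0.1459, 0.0244]
tool_rot: [-1.122, 1.333, -1.335]
contact_force: [0.9, 0.4, 0.8]
opening: 0.0349
```

```bash
python3 - <<'E'
from h import *
st()
d=eyes.get_image("wrist");cv2.imwrite("pics/w5.png",d["img"][:,:,::-1])
d=eyes.get_image("side");cv2.imwrite("pics/s5.png",cv2.resize(d["img"][130:270,240:420],None,fx=4,fy=4,interpolation=2)[:,:,::-1])
E
```

```text
t 7.47 tcp [0.4945 0.1459 0.0244] rel along/lat mm -117.6 99.7 toolx yaw rel deg -89.99 F [0.9 0.4 0.8] open 0.0349 q6 0.31
```

View pics/w5.png

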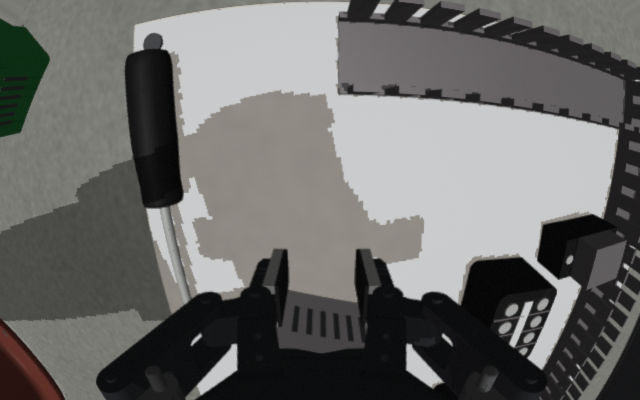

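View pics/s5.png

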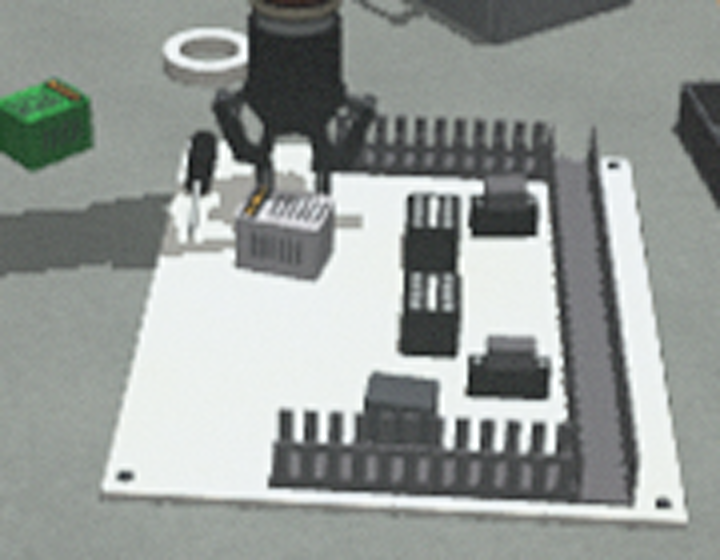

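>>> play_rows:
  moves:
    - {"x": -0.14,"y": -0.79,"z": 0,"turn": 0,"jaw": 3.5}
    - {"x": -0.1,"y": -0.59,"z": 0,"turn": 0,"jaw": 3.5}
    - {"x": -0.1,"y": -0.59,"z": 0,"turn": 0,"jaw": 3.5}
    - {"x": -0.1,"y": -0.59,"z": 0,"turn": 0,"jaw": 3.5}
    - {"x": -0.1,"y": -0.59,"z": 0,"turn": 0,"jaw": 3.5}
    - {"x": -0.1,"y": -0.59,"z": 0,"turn": 0,"jaw": 3.5}

```text
t: 8.07
tool_pos: [0.4868, 0.1081, 0.0235]
tool_rot: [-1.122, 1.334, -1.334]
contact_force: [0.6, 2.7, 0.6]
opening: 0.035
```

```bash
python3 - <<'E'
from h import *
st()
d=eyes.get_image("side");cv2.imwrite("pics/s6.png",cv2.resize(d["img"][130:270,240:420],None,fx=4,fy=4,interpolation=2)[:,:,::-1])
E
```

```text
t 8.07 tcp [0.4868 0.1081 0.0235] rel along/lat mm -118.8 61.2 toolx yaw rel deg -90.02 F [0.6 2.7 0.6] open 0.035 q6 0.24
```

View pics/s6.png

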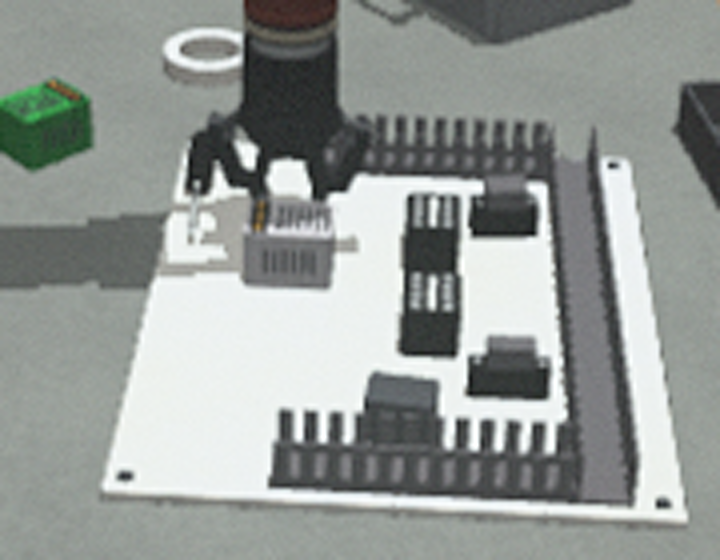

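>>> play_rows:
  moves:
    - {"x": -0.085,"y": -0.49,"z": 0,"turn": 0,"jaw": 3.5}
    - {"x": -0.085,"y": -0.49,"z": 0,"turn": 0,"jaw": 3.5}
    - {"x": -0.085,"y": -0.49,"z": 0,"turn": 0,"jaw": 3.5}
    - {"x": -0.085,"y": -0.49,"z": 0,"turn": 0,"jaw": 3.5}
    - {"x": -0.034,"y": -0.2,"z": 0,"turn": 0,"jaw": 3.5}
    - {"x": -0.017,"y": -0.1,"z": 0,"turn": 0,"jaw": 3.5}
    - {"x": 0,"y": 0,"z": 0,"turn": 0,"jaw": 3.5}

```text
t: 8.7
tool_pos: [0.4828, 0.0856, 0.0233]
tool_rot: [-1.123, 1.334, -1.335]
contact_force: [-1.0, 2.1, 0.1]
opening: 0.0347
```

```bash
python3 - <<'E'
from h import *
st()
d=eyes.get_image("side");cv2.imwrite("pics/s7.png",cv2.resize(d["img"][130:270,240:420],None,fx=4,fy=4,interpolation=2)[:,:,::-1])
E
```

```text
t 8.7 tcp [0.4828 0.0856 0.0233] rel along/lat mm -118.8 38.3 toolx yaw rel deg -90.03 F [-1.   2.1  0.1] open 0.0347 q6 0.2
```

View pics/s7.png

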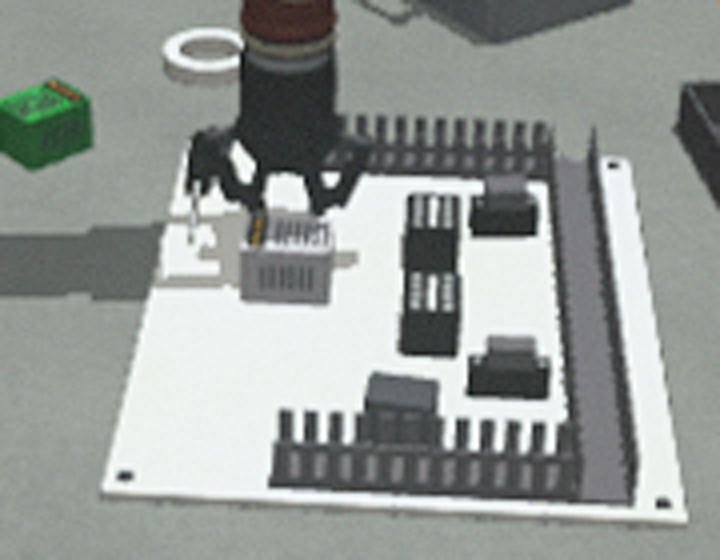

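>>> play_rows:
  moves:
    - {"x": 0.17,"y": 0.99,"z": 0,"turn": 0,"jaw": 3.5}
    - {"x": 0.17,"y": 0.99,"z": 0.5,"turn": 0,"jaw": 3.5}
    - {"x": 0,"y": 0,"z": 3,"turn": 0,"jaw": 2.2}
    - {"x": 0,"y": 0,"z": 3,"turn": 0,"jaw": 2.2}
    - {"x": 0,"y": 0,"z": 3,"turn": 0,"jaw": 2.2}
    - {"x": -0.5,"y": -0.37,"z": 3,"turn": -7,"jaw": 2.2}
    - {"x": -0.5,"y": -0.37,"z": 2,"turn": -7,"jaw": 2.2}
    - {"x": -0.5,"y": -0.37,"z": 2,"turn": -7,"jaw": 2.2}

```text
t: 9.42
tool_pos: [0.4715, 0.0956, 0.1906]
tool_rot: [-0.9, 1.595, -1.597]
contact_force: [0.6, 0.3, 0.2]
opening: 0.0215
```

>>> play_rows:
  moves:
    - {"x": -0.5,"y": -0.37,"z": 1,"turn": -7,"jaw": 2.2}
    - {"x": -0.5,"y": -0.37,"z": 1,"turn": -7,"jaw": 2.2}
    - {"x": -0.5,"y": -0.37,"z": 1,"turn": -7,"jaw": 2.2}
    - {"x": -0.5,"y": -0.37,"z": 0,"turn": -7,"jaw": 2.2}
    - {"x": -0.5,"y": -0.37,"z": 0,"turn": -7,"jaw": 2.2}
    - {"x": -0.5,"y": -0.37,"z": 0,"turn": -7,"jaw": 2.2}
    - {"x": -0.5,"y": -0.37,"z": 0,"turn": -7,"jaw": 2.2}
    - {"x": -0.5,"y": -0.37,"z": 0,"turn": -7,"jaw": 2.2}

```text
t: 10.08
tool_pos: [0.431, 0.0658, 0.2186]
tool_rot: [-0.055, 2.196, -2.196]
contact_force: [0.9, -0.6, 0.1]
opening: 0.0219
```

>>> play_rows:
  moves:
    - {"x": -0.5,"y": -0.37,"z": 0,"turn": -7,"jaw": 2.2}
    - {"x": -0.5,"y": -0.37,"z": 0,"turn": -6,"jaw": 2.2}
    - {"x": 0,"y": 0,"z": 0,"turn": 0,"jaw": 2.2}
    - {"x": 0,"y": 0,"z": 0,"turn": 0,"jaw": 2.2}
    - {"x": 0,"y": 0,"z": 0,"turn": 0,"jaw": 2.2}

```text
t: 10.5
tool_pos: [0.4214, 0.0582, 0.2185]
tool_rot: [-0.181, -2.133, 2.133]
contact_force: [0.9, 1.2, 0.9]
opening: 0.0221
```

```bash
python3 - <<'E'
from h import *
st()
d=eyes.get_image("wrist");cv2.imwrite("pics/w8.png",d["img"][:,:,::-1]);np.savez("w8.npz",**d)
E
```

```text
t 10.5 tcp [0.4214 0.0582 0.2185] rel along/lat mm -174.7 0.9 toolx yaw rel deg 180.15 F [0.9 1.2 0.9] open 0.0221 q6 1.7
```

View pics/w8.png

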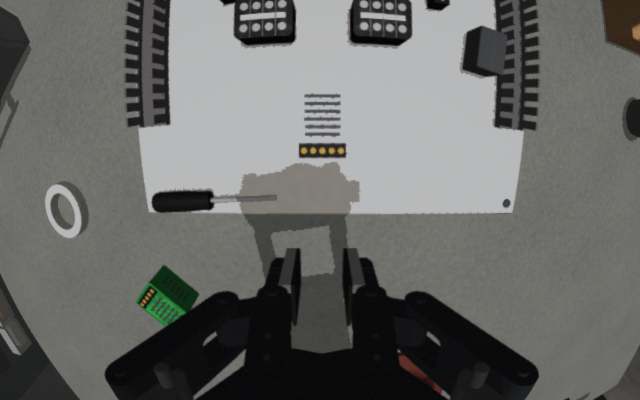

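```bash
python3 - <<'E'
from fit import *
d=dict(np.load("w8.npz"))
L=rrect(0,.06,.045,.06,.006);Rr=rrect(0,-.06,.045,.06,.006)
# gap-frame rectified view at z=.06 : use rotated mapping
s=3000;al=np.arange(-.06,-.17,-1/s);la=np.arange(.045,-.045,-1/s)
W=G+al[:,None,None]*EX+la[None,:,None]*EY
T=d["cam_to_world"];K=d["camera_matrix"]
P=np.concatenate([W,np.full(W.shape[:2]+(1,),.06)],-1)-T[:3,3];c=P@T[:3,:3];a=c[...,0];b=-c[...,1];n=np.hypot(a,b);th=np.arctan2(n,-c[...,2])
im=cv2.remap(d["img"],(a/n*th*K[0,0]+K[0,2]).astype(np.float32),(b/n*th*K[1,1]+K[1,2]).astype(np.float32),cv2.INTER_LINEAR)
cv2.imwrite("pics/r8.png",cv2.resize(im,None,fx=2,fy=2)[:,:,::-1])
hsv=cv2.cvtColor(im,cv2.COLOR_RGB2GRAY)
m=(hsv<110).astype(np.uint8)
for cc in cv2.findContours(m,cv2.RETR_EXTERNAL,cv2.CHAIN_APPROX_NONE)[0]:
    if cv2.contourArea(cc)<80: continue
    (u,v),(w,h),ang=cv2.minAreaRect(cc);print("lat",round(45-u/3,1),"along",round(-60-v/3,1),"size mm",round(w/3,1),round(h/3,1),"ang",round(ang,1))
g0=np.array([*G,A])
C=[(d,P,contour(d,g0,P,.01,.05,100)) for P in (L,Rr)]
C=[(d,P,c[(c[:,1]>2)]) for d,P,c in C]
res=lambda g:np.concatenate([ppt(hullpx(d,P,.01,.05,g),c) for d,P,c in C])
s=least_squares(res,g0,loss="soft_l1",f_scale=.5,diff_step=1e-3);print(s.x.round(4),np.sqrt(np.mean(res(s.x)**2)), "rel lat shift mm",(s.x[:2]-G)@EY*1e3,(s.x[:2]-G)@EX*1e3)
E
```

```text
lat -0.3 along -138.2 size mm 14.3 46.0 ang 90.0
lat 0.0 along -122.3 size mm 2.7 32.7 ang 90.0
lat -0.3 along -114.7 size mm 2.7 32.7 ang 90.0
lat 0.3 along -107.3 size mm 33.3 2.6 ang 0.9
lat 0.0 along -100.0 size mm 2.7 32.7 ang 90.0
lat 0.0 along -92.3 size mm 2.7 32.7 ang 90.0
lat 0.0 along -84.8 size mm 3.0 32.7 ang 90.0
[ 0.5932  0.028  -0.1686] 1.4243115695577373 rel lat shift mm 0.33866303649643736 -0.23609371288460504
```

View pics/r8.png

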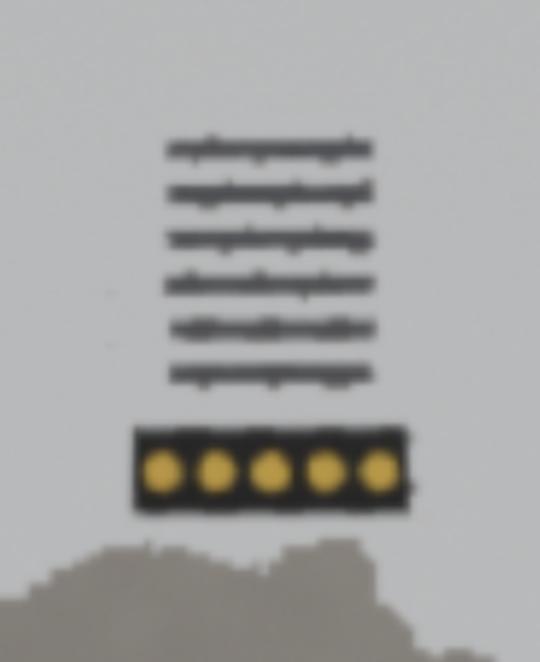

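```bash
python3 - <<'E'
from h import *
d=dict(np.load("w8.npz"))
for uv in [(277,197),(277,200),(215,200)]:
    p=watz(d,uv,.015)[:2]-G;print(uv,p@EX,p@EY)
d=dict(np.load("w8.npz"))
E
```

```text
(277, 197) -0.20041710540734714 0.052504175094903745
(277, 200) -0.20412517580406325 0.052652063355237866
(215, 200) -0.20429282454331643 0.1301121554812765
```

>>> play_rows:
  moves:
    - {"x": -0.015,"y": -0.08,"z": -4,"turn": -0.15,"jaw": 2.2}
    - {"x": 0,"y": 0,"z": -4,"turn": 0,"jaw": 2.2}
    - {"x": 0,"y": 0,"z": -4,"turn": 0,"jaw": 2.2}
    - {"x": 0,"y": 0,"z": -4,"turn": 0,"jaw": 2.2}
    - {"x": 0,"y": 0,"z": -2.3,"turn": 0,"jaw": 2.2}
    - {"x": 0,"y": 0,"z": -1.2,"turn": 0,"jaw": 2.2}
    - {"x": 0,"y": 0,"z": 0,"turn": 0,"jaw": 2.2}
    - {"x": 0,"y": 0,"z": 0,"turn": 0,"jaw": 2.2}

```text
t: 11.22
tool_pos: [0.4208, 0.0571, 0.0229]
tool_rot: [-0.183, -2.13, 2.13]
contact_force: [-0.0, 0.3, 0.1]
opening: 0.0221
```

```bash
python3 - <<'E'
from h import *
st()
d=eyes.get_image("wrist");cv2.imwrite("pics/w9.png",d["img"][:,:,::-1])
E
```

```text
t 11.22 tcp [0.4208 0.0571 0.0229] rel along/lat mm -175.1 -0.3 toolx yaw rel deg 179.9 F [-0.   0.3  0.1] open 0.0221 q6 1.7
```

View pics/w9.png

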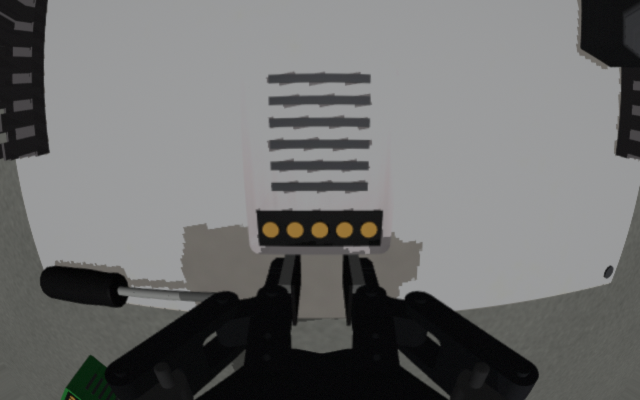

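>>> play_rows:
  moves:
    - {"x": 0.59,"y": -0.1,"z": 0,"turn": 0.1,"jaw": 2.2}
    - {"x": 0.59,"y": -0.1,"z": 0,"turn": 0,"jaw": 2.2}
    - {"x": 0.59,"y": -0.1,"z": 0,"turn": 0,"jaw": 2.2}
    - {"x": 0.59,"y": -0.1,"z": 0,"turn": 0,"jaw": 2.2}
    - {"x": 0.59,"y": -0.1,"z": 0,"turn": 0,"jaw": 2.2}
    - {"x": 0.59,"y": -0.1,"z": 0,"turn": 0,"jaw": 2.2}
    - {"x": 0.59,"y": -0.1,"z": 0,"turn": 0,"jaw": 2.2}
    - {"x": 0.59,"y": -0.1,"z": 0,"turn": 0,"jaw": 2.2}

```text
t: 11.93
tool_pos: [0.4688, 0.0488, 0.0232]
tool_rot: [-0.184, -2.131, 2.131]
contact_force: [-3.2, 0.6, 2.2]
opening: 0.0222
```

>>> play_rows:
  moves:
    - {"x": 0.59,"y": -0.1,"z": 0,"turn": 0,"jaw": 2.2}
    - {"x": 0.49,"y": -0.085,"z": 0,"turn": 0,"jaw": 2.2}
    - {"x": 0.3,"y": -0.05,"z": 0,"turn": 0,"jaw": 2.2}
    - {"x": 0,"y": 0,"z": 0,"turn": 0,"jaw": 2.2}

```text
t: 12.27
tool_pos: [0.4832, 0.0463, 0.0234]
tool_rot: [-0.186, -2.132, 2.132]
contact_force: [-0.5, -0.6, -0.0]
opening: 0.0219
```

```bash
cat > meas.py <<'E'
from fit import *
import sys
def meas(name,al0,al1):
    st()
    d=eyes.get_image("wrist");cv2.imwrite(f"pics/{name}.png",d["img"][:,:,::-1]);np.savez(name+".npz",**d)
    s=3000;al=np.arange(al1,al0,-1/s);la=np.arange(.045,-.045,-1/s)
    W=G+al[:,None,None]*EX+la[None,:,None]*EY
    T=d["cam_to_world"];K=d["camera_matrix"]
    P=np.concatenate([W,np.full(W.shape[:2]+(1,),.06)],-1)-T[:3,3];c=P@T[:3,:3];a=c[...,0];b=-c[...,1];n=np.hypot(a,b);th=np.arctan2(n,-c[...,2])
    im=cv2.remap(d["img"],(a/n*th*K[0,0]+K[0,2]).astype(np.float32),(b/n*th*K[1,1]+K[1,2]).astype(np.float32),cv2.INTER_LINEAR)
    g=cv2.cvtColor(im,cv2.COLOR_RGB2GRAY);m=(g<110).astype(np.uint8)
    for cc in cv2.findContours(m,cv2.RETR_EXTERNAL,cv2.CHAIN_APPROX_NONE)[0]:
        if cv2.contourArea(cc)<80: continue
        (u,v),(w,h),ang=cv2.minAreaRect(cc)
        if max(w,h)/3<60: print("lat",round(45-u/3,1),"along",round(al1*1e3-v/3,1),"size",round(w/3,1),round(h/3,1),"ang",round(ang,1))
meas(sys.argv[1],float(sys.argv[2]),float(sys.argv[3]))
E
python3 meas.py w10 -.1 0
```

```text
t 12.27 tcp [0.4832 0.0463 0.0234] rel along/lat mm -111.8 -0.3 toolx yaw rel deg 179.93 F [-0.5 -0.6 -0. ] open 0.0219 q6 1.69
lat -31.9 along -90.4 size 4.4 6.4 ang 48.0
lat -1.5 along -90.0 size 19.3 57.7 ang 90.0
lat 33.8 along -79.2 size 5.7 7.7 ang 90.0
lat -0.2 along -73.0 size 4.0 35.0 ang 90.0
lat 0.0 along -65.5 size 3.7 34.0 ang 90.0
lat -0.2 along -58.0 size 4.0 33.7 ang 90.0
lat -0.2 along -50.5 size 4.3 35.0 ang 90.0
lat 0.0 along -43.0 size 4.0 34.0 ang 90.0
lat 0.0 along -35.7 size 4.0 34.0 ang 90.0
lat -31.8 along -13.3 size 26.7 25.7 ang 90.0
lat 32.7 along -13.5 size 27.0 24.7 ang 90.0
```

View pics/w10.png

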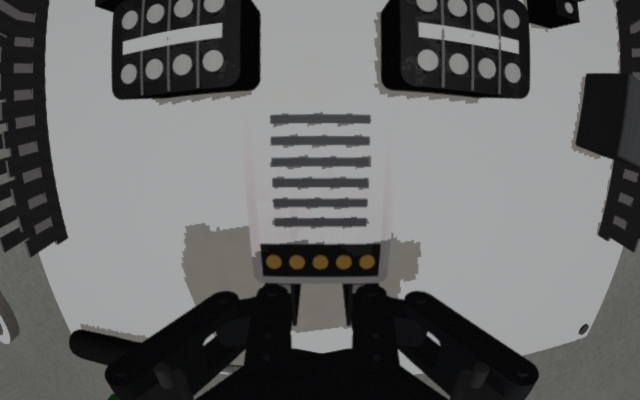

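>>> play_rows:
  moves:
    - {"x": 0.49,"y": -0.085,"z": 0,"turn": 0,"jaw": 2.2}
    - {"x": 0.49,"y": -0.085,"z": 0,"turn": 0,"jaw": 2.2}
    - {"x": 0.49,"y": -0.085,"z": 0,"turn": 0,"jaw": 2.2}
    - {"x": 0.49,"y": -0.085,"z": 0,"turn": 0,"jaw": 2.2}
    - {"x": 0.49,"y": -0.085,"z": 0,"turn": 0,"jaw": 2.2}
    - {"x": 0.49,"y": -0.085,"z": 0,"turn": 0,"jaw": 2.2}

```text
t: 12.82
tool_pos: [0.512, 0.0413, 0.0232]
tool_rot: [-0.184, -2.131, 2.131]
contact_force: [-0.9, 0.9, 0.2]
opening: 0.0224
```

```bash
python3 meas.py w11 -.08 .04
```

```text
t 12.82 tcp [0.512  0.0413 0.0232] rel along/lat mm -82.5 -0.3 toolx yaw rel deg 179.93 F [-0.9  0.9  0.2] open 0.0224 q6 1.68
lat -0.2 along -43.8 size 3.0 33.7 ang 90.0
lat -0.3 along -36.3 size 3.3 34.0 ang 90.0
lat 0.0 along -28.8 size 3.0 34.0 ang 90.0
lat -0.2 along -21.2 size 3.0 33.7 ang 90.0
lat -0.3 along -13.8 size 34.0 3.0 ang -0.0
lat 0.0 along -6.2 size 3.0 34.0 ang 90.0
lat -32.5 along 0.3 size 40.7 24.3 ang 90.0
lat 32.7 along 0.3 size 24.7 40.7 ang 0.0
```

View pics/w11.png

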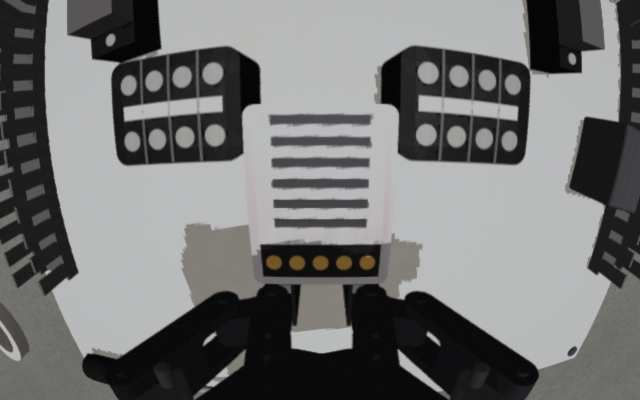

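>>> play_rows:
  moves:
    - {"x": 0.49,"y": -0.085,"z": 0,"turn": 0,"jaw": 2.2}
    - {"x": 0.49,"y": -0.085,"z": 0,"turn": 0,"jaw": 2.2}
    - {"x": 0.49,"y": -0.085,"z": 0,"turn": 0,"jaw": 2.2}
    - {"x": 0.49,"y": -0.085,"z": 0,"turn": 0,"jaw": 2.2}
    - {"x": 0.49,"y": -0.085,"z": 0,"turn": 0,"jaw": 2.2}
    - {"x": 0.49,"y": -0.085,"z": 0,"turn": 0,"jaw": 2.2}
    - {"x": 0.49,"y": -0.085,"z": 0,"turn": 0,"jaw": 2.2}
    - {"x": 0,"y": 0,"z": 0,"turn": 0,"jaw": 2.2}

```text
t: 13.53
tool_pos: [0.5473, 0.0352, 0.0237]
tool_rot: [-0.187, -2.132, 2.132]
contact_force: [-0.3, 0.6, 0.5]
opening: 0.0221
```

```bash
python3 meas.py w12 -.05 .06
```

```text
t 13.53 tcp [0.5473 0.0352 0.0237] rel along/lat mm -46.8 -0.3 toolx yaw rel deg 179.92 F [-0.3  0.6  0.5] open 0.0221 q6 1.67
lat -26.8 along -42.0 size 15.3 35.7 ang 90.0
lat 26.3 along -42.0 size 15.3 37.3 ang 90.0
lat -0.0 along -24.0 size 15.6 47.4 ang 89.6
lat 0.0 along -8.0 size 3.3 33.3 ang 90.0
lat -0.2 along -0.5 size 3.0 33.7 ang 90.0
lat -0.2 along 7.0 size 3.3 34.3 ang 90.0
lat 0.0 along 14.7 size 3.3 33.3 ang 90.0
lat -0.2 along 22.2 size 3.0 33.7 ang 90.0
lat 36.0 along 4.2 size 43.7 18.0 ang 90.0
lat -36.0 along 4.3 size 44.0 17.3 ang 90.0
lat 0.0 along 29.7 size 2.7 34.0 ang 90.0
```

View pics/w12.png

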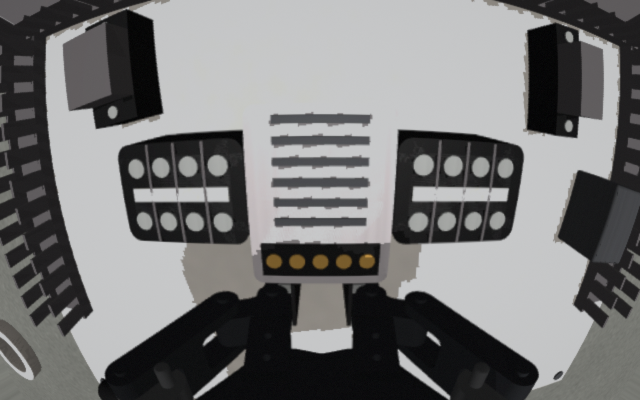

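>>> play_rows:
  moves:
    - {"x": -0.3,"y": 0.05,"z": 0,"turn": 0,"jaw": 1.8}
    - {"x": 0,"y": 0,"z": 0.8,"turn": 0,"jaw": 1.8}
    - {"x": 0,"y": 0,"z": 0,"turn": 0,"jaw": 1.8}

```text
t: 13.83
tool_pos: [0.5436, 0.036, 0.0328]
tool_rot: [-0.187, -2.133, 2.132]
contact_force: [0.4, -1.0, 0.6]
opening: 0.0178
```

```bash
python3 - <<'E'
from h import *
st()
d=eyes.get_image("side");cv2.imwrite("pics/s13.png",cv2.resize(d["img"][130:260,260:420],None,fx=5,fy=4.5,interpolation=2)[:,:,::-1])
E
```

```text
t 13.83 tcp [0.5436 0.036  0.0328] rel along/lat mm -50.5 -0.2 toolx yaw rel deg 179.94 F [ 0.4 -1.   0.6] open 0.0178 q6 1.67
```

View pics/s13.png

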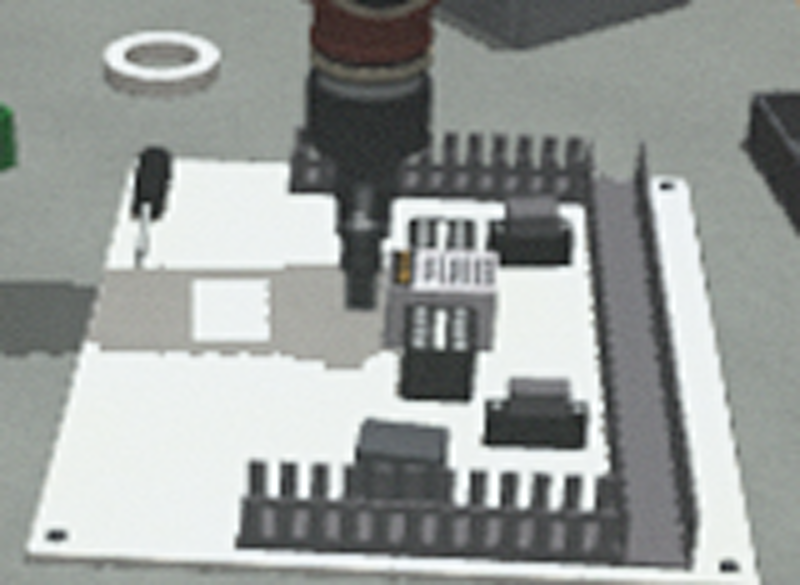

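>>> play_rows:
  moves:
    - {"x": 0.49,"y": -0.085,"z": 0,"turn": 0,"jaw": 1.8}
    - {"x": 0.49,"y": -0.085,"z": 0,"turn": 0,"jaw": 1.8}
    - {"x": 0.49,"y": -0.085,"z": 0,"turn": 0,"jaw": 1.8}
    - {"x": 0.49,"y": -0.085,"z": 0,"turn": 0,"jaw": 1.8}
    - {"x": 0.49,"y": -0.085,"z": 0,"turn": 0,"jaw": 1.8}
    - {"x": 0.49,"y": -0.085,"z": 0,"turn": 0,"jaw": 1.8}

```text
t: 14.38
tool_pos: [0.5726, 0.0309, 0.0312]
tool_rot: [-0.184, -2.131, 2.131]
contact_force: [-3.1, 0.7, 3.1]
opening: 0.018
```

>>> play_rows:
  moves:
    - {"x": 0.49,"y": -0.085,"z": 0,"turn": 0,"jaw": 1.8}
    - {"x": 0.49,"y": -0.085,"z": 0,"turn": 0,"jaw": 1.8}
    - {"x": 0.49,"y": -0.085,"z": 0,"turn": 0,"jaw": 1.8}
    - {"x": 0.39,"y": -0.07,"z": 0,"turn": 0,"jaw": 1.8}
    - {"x": 0.3,"y": -0.05,"z": 0,"turn": 0,"jaw": 1.8}

```text
t: 14.8
tool_pos: [0.5943, 0.027, 0.0312]
tool_rot: [-0.184, -2.131, 2.131]
contact_force: [-3.4, 0.6, 1.7]
opening: 0.0178
```

```bash
python3 meas.py w14 0 .11
```

```text
t 14.8 tcp [0.5943 0.027  0.0312] rel along/lat mm 1.0 -0.4 toolx yaw rel deg 179.93 F [-3.4  0.6  1.7] open 0.0178 q6 1.66
lat -0.3 along 23.5 size 15.0 46.7 ang 90.0
lat -26.3 along 20.5 size 40.3 36.7 ang 90.0
lat 25.8 along 20.5 size 38.3 40.3 ang 0.0
lat -0.3 along 39.7 size 2.7 34.0 ang 90.0
lat -0.3 along 47.3 size 2.7 33.3 ang 90.0
lat -0.3 along 54.8 size 3.0 33.3 ang 90.0
lat -0.2 along 62.3 size 2.7 33.7 ang 90.0
lat -0.3 along 69.7 size 33.3 2.7 ang -0.0
lat -0.3 along 77.3 size 2.7 33.3 ang 90.0
```

View pics/w14.png

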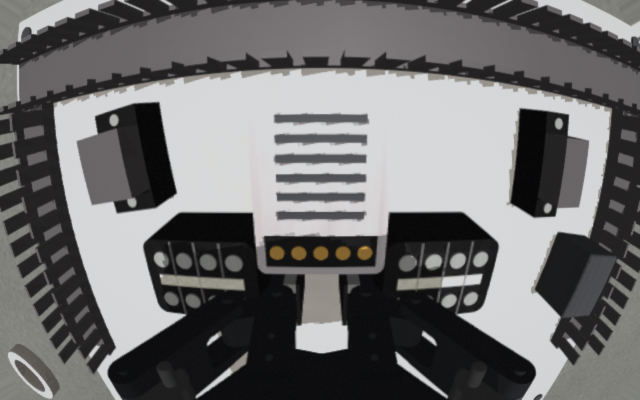

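>>> play_rows:
  moves:
    - {"x": 0.3,"y": -0.05,"z": 0,"turn": 0,"jaw": 1.8}
    - {"x": 0.3,"y": -0.05,"z": 0,"turn": 0,"jaw": 1.8}
    - {"x": 0.3,"y": -0.05,"z": 0,"turn": 0,"jaw": 1.8}
    - {"x": 0.3,"y": -0.05,"z": 0,"turn": 0,"jaw": 1.8}

```text
t: 15.18
tool_pos: [0.606, 0.0251, 0.0311]
tool_rot: [-0.184, -2.131, 2.131]
contact_force: [-1.0, 0.5, -0.3]
opening: 0.0181
```

>>> play_rows:
  moves:
    - {"x": 0.1,"y": -0.017,"z": 0,"turn": 0,"jaw": 1.8}
    - {"x": 0.1,"y": -0.017,"z": 0,"turn": 0,"jaw": 1.8}

```text
t: 15.35
tool_pos: [0.6079, 0.0248, 0.0311]
tool_rot: [-0.184, -2.131, 2.131]
contact_force: [-1.6, -0.1, 0.2]
opening: 0.0184
```

```bash
python3 meas.py w15 .01 .12
```

```text
t 15.35 tcp [0.6079 0.0248 0.0311] rel along/lat mm 14.8 -0.3 toolx yaw rel deg 179.93 F [-1.6 -0.1  0.2] open 0.0184 q6 1.66
lat -0.2 along 37.2 size 15.0 47.0 ang 90.0
lat -26.3 along 27.7 size 36.7 34.7 ang -0.0
lat 25.8 along 27.7 size 34.7 38.3 ang 90.0
lat -0.2 along 53.5 size 3.0 33.7 ang 90.0
lat 0.0 along 61.2 size 33.3 3.0 ang -0.0
lat -0.2 along 68.7 size 2.7 33.0 ang 90.0
lat -0.3 along 76.2 size 3.0 33.3 ang 90.0
lat -0.2 along 83.7 size 2.7 33.7 ang 90.0
lat -0.3 along 91.2 size 2.3 33.3 ang 90.0
```

View pics/w15.png

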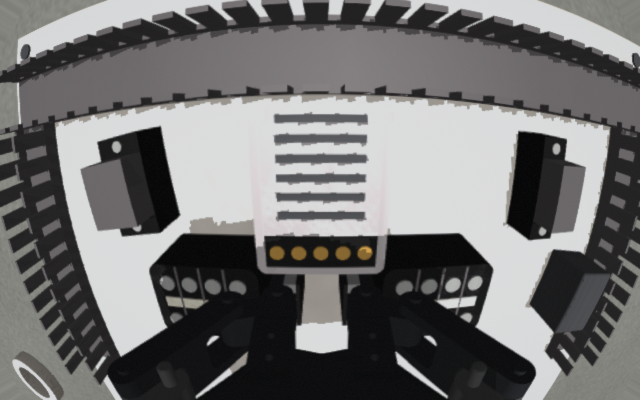

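>>> play_rows:
  moves:
    - {"x": 0.1,"y": -0.017,"z": 0,"turn": 0,"jaw": 1.8}
    - {"x": 0.1,"y": -0.017,"z": 0,"turn": 0,"jaw": 1.8}

```text
t: 15.57
tool_pos: [0.6098, 0.0245, 0.0312]
tool_rot: [-0.184, -2.131, 2.131]
contact_force: [-1.0, 0.5, 0.4]
opening: 0.018
```

>>> play_rows:
  moves:
    - {"x": 0.1,"y": -0.017,"z": 0,"turn": 0,"jaw": 1.8}

```text
t: 15.65
tool_pos: [0.6108, 0.0243, 0.0312]
tool_rot: [-0.184, -2.131, 2.131]
contact_force: [-1.6, 0.0, -0.7]
opening: 0.0178
```

>>> play_rows:
  moves:
    - {"x": 0.1,"y": -0.017,"z": 0,"turn": 0,"jaw": 1.8}

```text
t: 15.73
tool_pos: [0.6118, 0.0242, 0.0312]
tool_rot: [-0.184, -2.131, 2.131]
contact_force: [-1.8, -1.8, -0.5]
opening: 0.0179
```

>>> play_rows:
  moves:
    - {"x": 0.1,"y": -0.017,"z": 0,"turn": 0,"jaw": 1.8}

```text
t: 15.82
tool_pos: [0.6127, 0.024, 0.0312]
tool_rot: [-0.184, -2.131, 2.131]
contact_force: [-6.3, 0.4, -0.0]
opening: 0.0182
```

>>> play_rows:
  moves:
    - {"x": 0.1,"y": -0.017,"z": 0,"turn": 0,"jaw": 1.8}

```text
t: 15.9
tool_pos: [0.6127, 0.024, 0.0312]
tool_rot: [-0.18, -2.13, 2.13]
contact_force: [-9.0, 1.1, 5.8]
opening: 0.0179
```

```bash
python3 meas.py w16 .01 .12; python3 - <<'E'
import cv2
im=cv2.imread("pics/w16.png");cv2.imwrite("pics/w16c.png",cv2.resize(im[60:300,200:440],None,fx=2.5,fy=2.5,interpolation=2))
E
```

```text
t 15.9 tcp [0.6127 0.024  0.0312] rel along/lat mm 19.6 -0.3 toolx yaw rel deg 179.94 F [-9.   1.1  5.8] open 0.0179 q6 1.66
lat -26.3 along 28.5 size 36.3 36.7 ang 90.0
lat 25.8 along 28.5 size 38.3 36.3 ang 0.0
lat -0.2 along 42.2 size 15.0 47.0 ang 90.0
lat -0.3 along 58.5 size 3.0 33.3 ang 90.0
lat -0.3 along 65.8 size 3.0 33.3 ang 90.0
lat 0.0 along 73.5 size 3.0 33.3 ang 90.0
lat 0.0 along 81.0 size 2.7 33.3 ang 90.0
lat -0.3 along 88.3 size 2.7 33.3 ang 90.0
lat 0.0 along 96.0 size 2.7 33.3 ang 90.0
lat -36.5 along 103.0 size 2.7 5.7 ang 90.0
lat -22.0 along 103.2 size 2.3 4.7 ang 90.0
lat 24.7 along 102.8 size 3.0 5.3 ang 90.0
lat 39.7 along 102.8 size 3.0 6.0 ang 90.0
```

View pics/w16c.png

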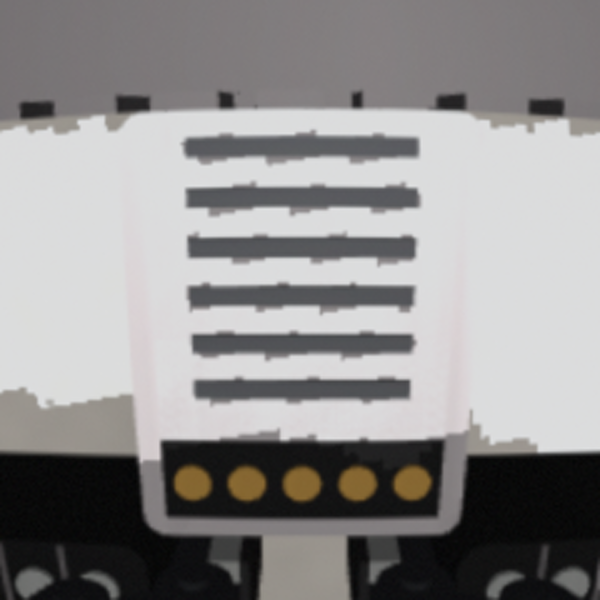

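The supply is seated against the duct: the force rose to 9 N and the TCP stopped. Now I back straight out and lift clear.

>>> play_rows:
  moves:
    - {"x": -0.3,"y": 0.05,"z": 0,"turn": 0,"jaw": 1.8}
    - {"x": -0.98,"y": 0.17,"z": 0,"turn": 0,"jaw": 1.8}
    - {"x": -1.48,"y": 0.255,"z": 0,"turn": 0,"jaw": 1.8}
    - {"x": -1.97,"y": 0.34,"z": 0,"turn": 0,"jaw": 1.8}
    - {"x": -1.97,"y": 0.34,"z": 0,"turn": 0,"jaw": 1.8}
    - {"x": 0,"y": 0,"z": 3,"turn": 0,"jaw": 1.8}
    - {"x": 0,"y": 0,"z": 4,"turn": 0,"jaw": 1.8}
    - {"x": 0,"y": 0,"z": 4,"turn": 0,"jaw": 1.8}

```text
t: 16.62
tool_pos: [0.5449, 0.0357, 0.1411]
tool_rot: [-0.181, -2.13, 2.13]
contact_force: [1.2, -0.0, 0.2]
opening: 0.0181
```

>>> play_rows:
  moves:
    - {"x": 0,"y": 0,"z": 4,"turn": 0,"jaw": 1.8}
    - {"x": 0,"y": 0,"z": 2,"turn": 0,"jaw": 1.8}
    - {"x": 0,"y": 0,"z": 0,"turn": 0,"jaw": 1.8}
    - {"x": 0,"y": 0,"z": 0,"turn": 0,"jaw": 1.8}

```text
t: 16.95
tool_pos: [0.5477, 0.0354, 0.2036]
tool_rot: [-0.19, -2.134, 2.134]
contact_force: [0.5, -0.9, -0.4]
opening: 0.018
```

```bash
python3 meas.py w17 .01 .12; python3 - <<'E'
from h import *
for q in ["relay","breaker","transformer","screwdriver"]:
    d=eyes.get_image("top");z={"screwdriver":.02}.get(q,.01)
    print(q,[(np.round(atz(d,r["point"],z),3),round(r["score"],2)) for r in pinpoint("top",q)[:2]])
d=eyes.get_image("side");cv2.imwrite("pics/s17.png",cv2.resize(d["img"][130:260,260:420],None,fx=5,fy=4.5,interpolation=2)[:,:,::-1])
E
```

```text
t 16.95 tcp [0.5477 0.0354 0.2036] rel along/lat mm -46.3 -0.1 toolx yaw rel deg 179.94 F [ 0.5 -0.9 -0.4] open 0.018 q6 1.67
lat -35.0 along 17.2 size 13.7 19.3 ang 90.0
lat 35.2 along 17.2 size 13.7 19.7 ang 90.0
lat -0.3 along 42.1 size 46.0 14.3 ang 0.6
lat -0.2 along 58.2 size 2.3 32.3 ang 90.0
lat -0.3 along 65.7 size 2.7 32.7 ang 90.0
lat 0.0 along 73.0 size 2.7 32.7 ang 90.0
lat -0.3 along 80.5 size 2.3 32.7 ang 90.0
lat -0.3 along 88.0 size 2.7 32.7 ang 90.0
lat -0.0 along 95.5 size 2.7 32.7 ang 89.3
relay []
breaker [(array([0.561, 0.016, 0.01 ]), 0.7), (array([ 0.621, -0.107,  0.01 ]), 0.69)]
transformer []
screwdriver [(array([0.409, 0.201, 0.02 ]), 0.63)]
```

View pics/w17.png

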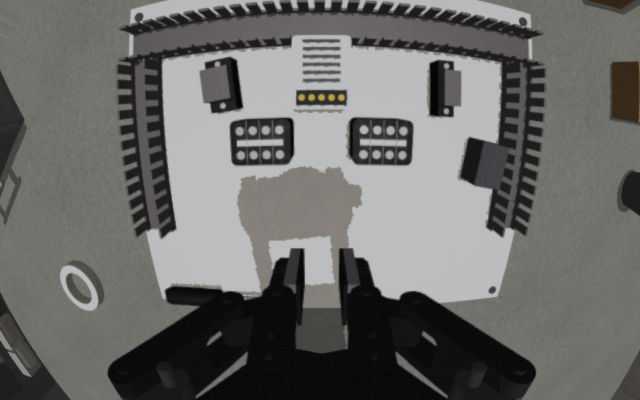

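View pics/s17.png

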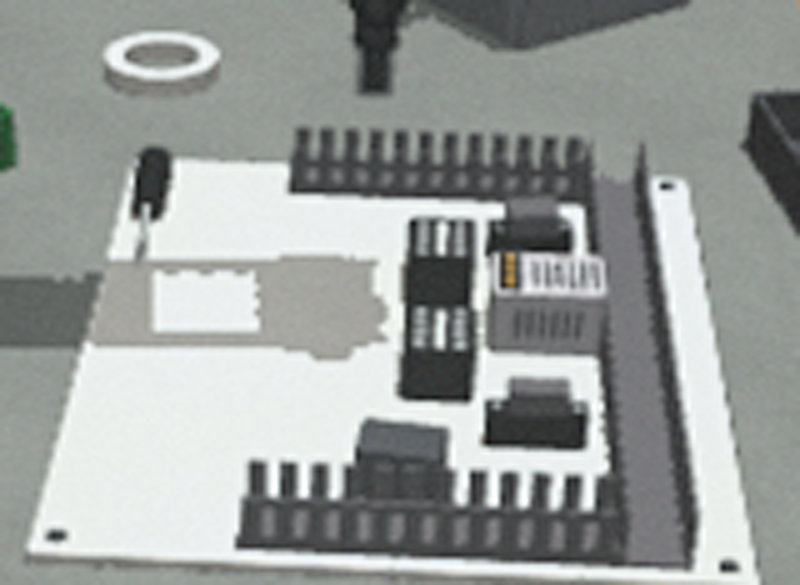

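```bash
python3 -c "
from station import finish_job
print(finish_job())"
```

```text
the job is handed in; nothing more can be done
None
```

The metal power supply now stands square against the far duct, directly behind the gap. I handed the job in at about 17 s; `finish_job()` gave no verdict.

- **How:** I slid the supply sideways with two fingertips until it was square and on the gap's centre line. Then I pushed its rear face straight through the gap until it met the duct. It was never lifted or gripped.
- **In the gap:** the wrist camera showed it within about 0.3 mm of the centre line as it passed. Its own error against the gap is about 0.5 mm.
- **At the duct:** the force rose from about 2 N to 9 N and the fingers stopped, which I took as contact. After I backed off, the supply had moved less than 1 mm and was within 0.3 mm of the centre line. The marks on its top showed it square within about 0.01 rad.
- **Hand:** it is clear of everything, with the fingertips about 0.2 m above the work surface.
- **Bystanders:** in the last side and wrist pictures the relay, breaker, transformer and screwdriver look unmoved. I did not check the carton or the cup separately.
- **Checks that failed or disagreed:**
  - The last network check in the top camera missed the relay and the transformer.
  - It gave one false breaker hit; its second breaker hit was within a few mm of the first reading.
  - It placed the screwdriver about 13 mm from its first reading. The arm never touched it and the pictures show it in place, so I put this down to network scatter.

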